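# Stack and lock the slide deck for the drive

## Robot

A 6-joint arm with a two-finger parallel gripper is mounted at the origin on a cart in front of the work surface, level with it; the furniture and walls round the work are solid. World frame = base frame: x ahead of the robot, y to its left, z up, the work surface at z = 0. Lengths are in m, angles in rad, forces in N, time in s.
With the tool pointing down it reaches from about 0.425 to 0.925 m from the base axis. Payload 12.5 kg.
Tool frame: the origin (TCP) lies between the finger pads; the fingertips stand 25 mm ahead of it and the grasp point (between the pads) lies 6 mm ahead of it (tcp_to_tips is the distance from the TCP to the fingertips, in m); y points along the fingers, z is the direction in which the jaws open and shut, and the axes are right-handed (so a half turn about y gives the same grasp; the last joint's range is limited). The gripper opens to 85 mm and grips with 20 to 120 N. Pads are 22 mm wide; open, the fingers measure 114 mm over their backs; the gripper's body (76 mm by 85 mm) begins 54 mm behind the grasp point. The pads swing forward as they close: fully open they stand 13 mm farther back than shut.
Start: joints at [-1.426, 0.491, 1.559, -0, 1.092, -0.106], TCP at [0.155, -0.605, 0.256] pointing down, gripper open.
Joint ranges: [-3.1, 3.1], [-0.84, 2.19], [0.05, 2.79], [-1.13, 4.28], [0.06, 2.93], [-2.69, 2.69]. Speed limits (rad/s): [2.22, 2.22, 2.79, 3.14, 3.14, 3.14].

## Interface

Orientations are given as a unit quaternion [x, y, z, w].
In Python, from plant import state, grab_frame, camera_params, hand_in, tcp_to_tips gives the robot as it stands.
- The arm moves only by the shell command python3 -m creep 'ROWS'. ROWS is text: rows parted by semicolons, each of 5 numbers parted by spaces: the shift along the tool's x, y, z in cm, then the turn about the tool's y in rad, then the gripper's target within -1 to 1 (fully open at 1, half-way at 0, shut at -1). In form: x y z yaw hand; .... A call has exactly 8 rows; each row is the pose to reach, as a shift and turn from the pose commanded when the call began, along the tool's axes at that moment; what a row does not reach only later rows make up. A row lasts 1/10 s, in which the tool goes at most 50 mm and 8.59 degrees, less where a joint would pass 70% of its speed; a pose out of reach is approached as far as the arm can. A call with a gripper value outside its range is refused whole. The fingers move at their own pace and stop on an object; the grip force is fixed at half the most. Time passes only in rows, so rows that repeat a pose let the fingers close, or fill a call up. It gives the time, the measured TCP pose, the force and the opening at its end, in the units of the state.
- state(): the state, without advancing time (a new reading comes with each control period).
- grab_frame(name): name is "side" or "top" or "wrist"; returns the picture (480x640x3 uint8, red, green, blue); there is no depth.
- camera_params(name): a dict with "fx", "fy", "cx", "cy" (pixels), "R" (3x3) and "t" (3): a world point X has camera coordinates R X + t; the wrist camera has in their place "T_tool_cam" (4x4, takes a point from camera to tool coordinates, whose origin is the TCP and whose axes are the tool frame's). Camera axes: x right, y down, z forward; pixel columns grow to the right and rows downward; lengths in m; the calibration is good to about 2 mm. A picture is of the moment at which its call begins: read the wrist's pose just before it. camera_params takes no time and is no camera call.
- hand_in(): hands the job in, once; it reports no verdict.
The state is a dict: "time": time; "joints": joint angles; "qvel": joint speeds; "effort": joint torques, N m; "position": TCP position; "ee_rot": TCP orientation; "ft_force": force on the tool from outside, world axes, zero at the start; "torque": the same for the moment, N m; "grip_width": finger opening in m.
Only numpy, scipy, OpenCV 4.12 (cv2) and the standard library are available. Lean on these libraries where they do the work, as an engineer would, in place of code of your own. Each camera call takes 0.05 s, during which the arm holds its last target. There are 200 camera calls.

## Task

Get the stained slides ready for the drive: lower the blue slide deck over the stand's four posts until it sits fully down on their collars, then lower the orange cover over the same posts until it rests on the deck's two end walls. Then slide the red-tabbed bolt fully home over the cover's edge. Set the plates down without dropping them, and leave everything else on the worktop standing where it is.

Things in the scene. Friction and masses are not known exactly. Their poses are not given: they have to be found in the camera images.
- stand: Fixed grey stand. Origin on the worktop under the centre of its four posts; x points away from the robot at yaw 0, z up. Base plate 12 mm high, x -65 to +120, y +-88 mm. Steel posts at x = +-40, y = +-65 mm, 12 mm diameter, 98 mm high, the last 12 mm tapered to 4 mm. On the far side, x 74 to 110, y +-17 mm, a pillar 95 mm high carries the bolt.
- deck_seat (a point): Point of the stand where the deck's grip point is when the deck sits on the 22 mm wide collars of the posts (collar tops 22 mm high): over the stand's origin, 63 mm high. Stand's axes.
- cover_seat (a point): Point of the stand where the cover's grip point is when the cover rests on the seated deck: over the stand's origin, 115 mm high. Stand's axes.
- bolt (a joint): Travel in m of the bolt on the pillar: 0 drawn back, 0.034 fully home; it slides along the stand's -x. About 2 N of friction, stays where left. Steel bar 16 mm wide, 84 to 94 mm high; its tip is at stand x = 66 mm drawn back (clear of the plates), 32 mm when home, over the edge of the seated cover (upper face 80 mm high).
- bolt_tab (a point): Centre of the bolt's red upright tab: 8 mm thick (stand's x), 30 mm wide (y), 94 to 125 mm high; at x = 116 mm, y = 0 in the stand's frame with the bolt drawn back. Space behind it (stand's +x side) is free, so it can be pushed or hooked from there. Stand's axes.
- deck_grip (a point): Blue slide deck (goes on first): in its middle stands a black grip bar on two legs, 44 mm long (x), 12 mm wide (y), 18 mm tall. This point is the bar's centre, 41 mm above the plate's underside; z up. Two blue end walls at y = +-69 to +-75, x +-24 mm rise to 52 mm above the underside and carry the cover.
- deck: The same blue deck; origin at the centre of its underside. Plate 110 mm (x) by 160 mm (y) by 6 mm, four 15 mm holes at x = +-40, y = +-65 mm; a half turn makes no difference. Lies flat left or right of the stand, 0.15 to 0.35 kg.
- cover_grip (a point): Orange cover (goes on second): in its middle stands a black grip bar on two legs, 44 mm long (x), 12 mm wide (y), 18 mm tall. This point is the bar's centre, 41 mm above the plate's underside; z up. No end walls.
- cover: The same orange cover; origin at the centre of its underside. Plate 110 mm (x) by 160 mm (y) by 6 mm, four 15 mm holes at x = +-40, y = +-65 mm; a half turn makes no difference. Lies flat left or right of the stand, 0.15 to 0.35 kg.
- slide_box_mid (a point): Bystander: blue and white slide carton 100x82x26 mm; this point is its centre, half-way up. Not to be disturbed.
- specimen_cup_1_mid (a point): Bystander: specimen cup with red lid, 62 mm wide, 72 high; this point is its centre, half-way up. Not to be disturbed.
- strip_tube_1_mid (a point): Bystander: white test strip tube with coloured squares, 53 mm wide, 126 high; this point is its centre, half-way up. Not to be disturbed.
- spray_bottle_1_mid (a point): Bystander: white spray bottle, 63 mm wide, 178 high; this point is its centre, half-way up. Not to be disturbed.
- stain_violet_mid (a point): Bystander: brown dropper bottle with a violet label and black top, 44 mm wide, 108 high; this point is its centre, half-way up. Not to be disturbed.
- tape_roll_mid (a point): Bystander: roll of yellow tape lying flat, 54 mm wide, 19 high; this point is its centre, half-way up. Not to be disturbed.

How it is judged:
By the outcome, as a careful person would: the job done as asked, in the order asked, and still so for the second after the job is handed in, with the robot touching nothing.
It also fails if it takes over 69 s, if anything falls off the work surface, if the arm or the gripper's body presses on something with over 40 N, if the wrist force passes 120 N, or if a joint passes its speed limit or range.

## Working session

There is one attempt and no reset: what is moved stays moved. The work goes in short steps, Python scripts to look and compute and a shell command to move; the robot and the scene stay as the last step left them, time stands still between calls to the robot, and variables do not carry over. Pictures are saved under pics/ and viewed, about 8 in all and at most 12, crops included, and the job is handed in when it is done.

```bash
ls; mkdir -p pics; python3 - <<'E'
from plant import *
import cv2,numpy as np
np.set_printoptions(precision=4,suppress=True)
s=state();print(s)
for n in ("top","side","wrist"):
    f=grab_frame(n);cv2.imwrite(f"pics/{n}0.png",f[:,:,::-1]);print(n,camera_params(n))
E
```

```text
pics
{'time': 0.0, 'joints': array([-1.4256,  0.4916,  1.5594, -0.    ,  1.0917, -0.1056]), 'qvel': array([ 0.0014, -0.0008,  0.0006,  0.0003,  0.0012,  0.0003]), 'effort': array([ -0.0012, -61.8461, -26.1594,  -0.0002,   0.004 ,  -0.    ]), 'position': array([ 0.1551, -0.6053,  0.2557]), 'ee_rot': array([-0.0884,  0.7019, -0.7012,  0.0884]), 'ft_force': array([-0.0404, -0.4254,  0.2894]), 'torque': array([-0.0004, -0.0023, -0.0482]), 'grip_width': 0.08528928978040529}
top {'fx': 513.275145871697, 'fy': 513.275145871697, 'cx': 324.4033065322478, 'cy': 234.51322677677334, 'R': array([[-0.0287, -0.9993, -0.0244],
       [-0.9899,  0.0318, -0.1385],
       [ 0.1392,  0.0202, -0.9901]]), 't': array([-0.0236,  0.6199,  1.1528])}
side {'fx': 586.0167037936312, 'fy': 586.0167037936312, 'cx': 323.0447092182152, 'cy': 244.66485655572117, 'R': array([[-0.8797, -0.4755,  0.0098],
       [-0.21  ,  0.3698, -0.9051],
       [ 0.4267, -0.7982, -0.4251]]), 't': array([0.5139, 0.2137, 1.0633])}
wrist {'fx': 372.0961895993852, 'fy': 372.0961895993852, 'cx': 321.39916840309735, 'cy': 239.2309028408215, 'T_tool_cam': array([[-0.0004,  0.9536,  0.3011, -0.0781],
       [ 0.0007, -0.3011,  0.9536, -0.117 ],
       [ 1.    ,  0.0006, -0.0006,  0.0002],
       [ 0.    ,  0.    ,  0.    ,  1.    ]])}
```

View pics/top0.png

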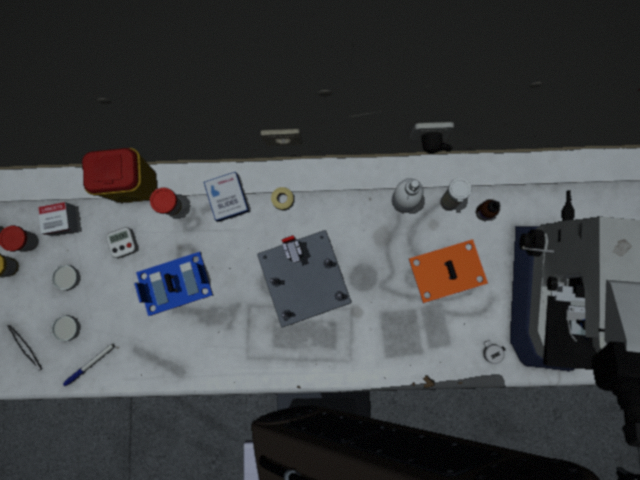

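View pics/side0.png

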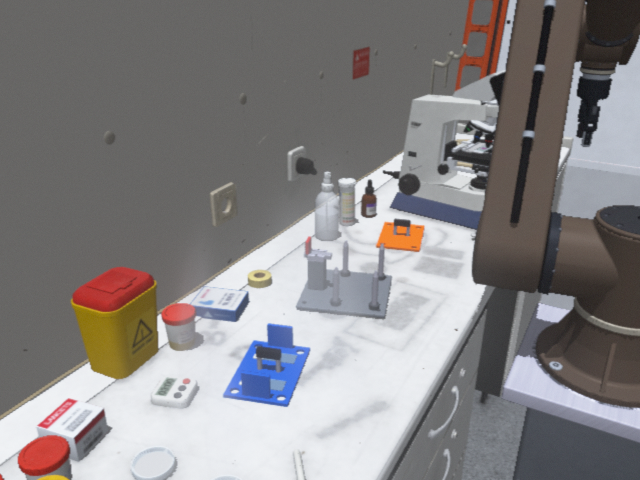

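The top view shows the blue deck at (175,283), the stand at (305,278) with its bolt tab at (290,240), and the orange cover at (448,271). Bystanders sit along the back edge. Next: rough poses.

```bash
cat > h.py <<'E'
from plant import *
import cv2,numpy as np
from scipy.spatial.transform import Rotation as Ro
np.set_printoptions(precision=4,suppress=True)
def cam(n,s=None):
    p=camera_params(n);K=np.array([[p['fx'],0,p['cx']],[0,p['fy'],p['cy']],[0,0,1]])
    if 'R' in p: return K,np.array(p['R']),np.array(p['t'])
    s=s or state();T=np.eye(4);T[:3,:3]=Ro.from_quat(s['ee_rot']).as_matrix();T[:3,3]=s['position']
    W=np.linalg.inv(T@np.array(p['T_tool_cam']));return K,W[:3,:3],W[:3,3]
def ray(c,uv,z):
    K,R,t=c;uv=np.atleast_2d(uv).astype(float)
    d=(np.linalg.inv(K)@np.c_[uv,np.ones(len(uv))].T).T@R;o=-R.T@t
    return o+d*((z-o[2])/d[:,2])[:,None]
def proj(c,X):
    K,R,t=c;Y=(np.atleast_2d(X)@R.T+t)@K.T;return Y[:,:2]/Y[:,2:]
def mask(f,col):
    h=cv2.cvtColor(f,cv2.COLOR_RGB2HSV)
    lo,hi={'blue':((105,150,60),(125,255,255)),'orange':((5,170,90),(18,255,255))}[col]
    m=cv2.inRange(h,lo,hi);return m
def big(m):
    n,l,st,c=cv2.connectedComponentsWithStats(m);return (l==1+np.argmax(st[1:,4])).astype(np.uint8)*255
E
python3 - <<'E'
from h import *
s=state();print(Ro.from_quat(s['ee_rot']).as_matrix())
f=cv2.imread('pics/top0.png')[:,:,::-1].copy();c=cam('top')
for col in('orange','blue'):
    m=big(mask(f,col) if col=='orange' else cv2.morphologyEx(mask(f,col),cv2.MORPH_CLOSE,np.ones((5,5))))
    r=cv2.minAreaRect(cv2.findNonZero(m));b=cv2.boxPoints(r);P=ray(c,b,.006)
    print(col,r,'\n',P,P.mean(0),np.linalg.norm(np.diff(P,axis=0),axis=1))
print('stand corners',ray(c,[(258,256),(326,230),(351,300),(281,326)],.012), 'tab',ray(c,(291,239),.125))
print('bars top',ray(c,[(172,283),(451,269)],.05))
o=cv2.resize(f[200:345,120:500],None,fx=2.1,fy=2.1,interpolation=cv2.INTER_CUBIC)
cv2.imwrite('pics/c1.png',o[:,:,::-1])
E
```

```text
[[-0.9687 -0.0001  0.2482]
 [-0.2482  0.0008 -0.9687]
 [-0.0001 -1.     -0.0008]]
orange ((447.7784118652344, 270.52972412109375), (45.28921890258789, 66.90452575683594), 72.89727020263672) 
 [[ 0.5595 -0.2414  0.006 ]
 [ 0.6017 -0.3955  0.006 ]
 [ 0.4982 -0.4196  0.006 ]
 [ 0.4567 -0.2673  0.006 ]] [ 0.529  -0.3309  0.006 ] [0.1598 0.1063 0.1578]
blue ((172.0, 284.0000305175781), (44.90434646606445, 72.09992980957031), 71.56505584716797) 
 [[0.5431 0.4255 0.006 ]
 [0.593  0.2608 0.006 ]
 [0.4901 0.2263 0.006 ]
 [0.4412 0.3892 0.006 ]] [0.5168 0.3255 0.006 ] [0.1721 0.1085 0.17  ]
stand corners [[ 0.5766  0.1179  0.012 ]
 [ 0.634  -0.046   0.012 ]
 [ 0.4662 -0.0997  0.012 ]
 [ 0.4107  0.0658  0.012 ]] tab [[0.5998 0.0286 0.125 ]]
bars top [[ 0.5165  0.3114  0.05  ]
 [ 0.5292 -0.3289  0.05  ]]
```

View pics/c1.png

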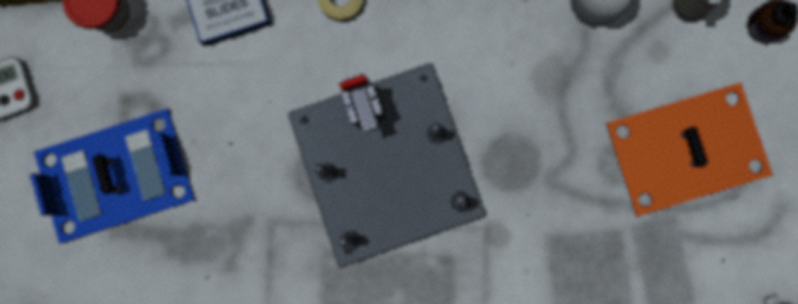

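The crop confirms all three have nearly the same yaw, about 15–18°, and the holes and posts are visible. I'll move out past the microscope and stop over the cover for a wrist look.

```bash
python3 -m creep '-3 0 -3.5 0 1; -6.5 -1 -7 0 1; -10 -2 -10.5 0 1; -13.5 -2 -14 0 1; -17 -2 -17 0 1; -21 -2 -17.3 0 1; -25 -2 -17.3 0 1; -28 -2 -17.3 0 1' && python3 -m creep '-4 0 0 0 1; -8 0 0 0 1; -12 0 0 0 1; -15 0 0 0 1; -15.5 0 0 -.02 1; -15.5 0 0 -.02 1; -15.5 0 0 -.02 1; -15.5 0 0 -.02 1'
```

```text
time: 0.95
position: [0.3853, -0.3673, 0.2765]
ee_rot: [0.089, -0.701, 0.702, -0.089]
ft_force: [-0.3, -1.0, 0.3]
grip_width: 0.0854
time: 1.75
position: [0.5326, -0.3304, 0.2765]
ee_rot: [0.095, -0.701, 0.701, -0.095]
ft_force: [-0.7, -0.5, -0.1]
grip_width: 0.0856
```

```bash
cat >> h.py <<'E'
def shot(n,name):
    s=state();f=grab_frame(n);cv2.imwrite(f'pics/{name}.png',f[:,:,::-1]);return f,cam(n,s),s
def plate(f,c,col,z=.006):
    m=cv2.morphologyEx(mask(f,col),cv2.MORPH_OPEN,np.ones((3,3)));out=[]
    cs,h=cv2.findContours(m,cv2.RETR_CCOMP,cv2.CHAIN_APPROX_NONE)
    for k,q in enumerate(cs):
        if h[0][k][3]>=0 and cv2.contourArea(q)>30:
            M=cv2.moments(q);u=(M['m10']/M['m00'],M['m01']/M['m00']);P=ray(c,u,z)[0]
            out.append((cv2.contourArea(q),*u,*P[:2]))
    return np.array(out)
def relative(s,X):  # world delta -> tool cm
    return Ro.from_quat(s['ee_rot']).as_matrix().T@(np.asarray(X)-s['position'])*100
def yaw(s):
    R=Ro.from_quat(s['ee_rot']).as_matrix();return np.arctan2(-R[1,0],-R[0,0])
E
python3 - <<'E'
from h import *
f,c,s=shot('wrist','w1');print(s['position'],yaw(s));print(plate(f,c,'orange'))
E
```

```text
[ 0.5326 -0.3304  0.2765] 0.26950161565775177
[[180.5    379.1071 237.0905   0.509   -0.4022]
 [164.     260.5061 236.0183   0.4757  -0.2773]
 [753.5    320.633  206.0518   0.5253  -0.3316]
 [211.     382.8957 163.169    0.5855  -0.3812]
 [200.5    257.251  162.1264   0.5522  -0.2568]]
```

View pics/w1.png

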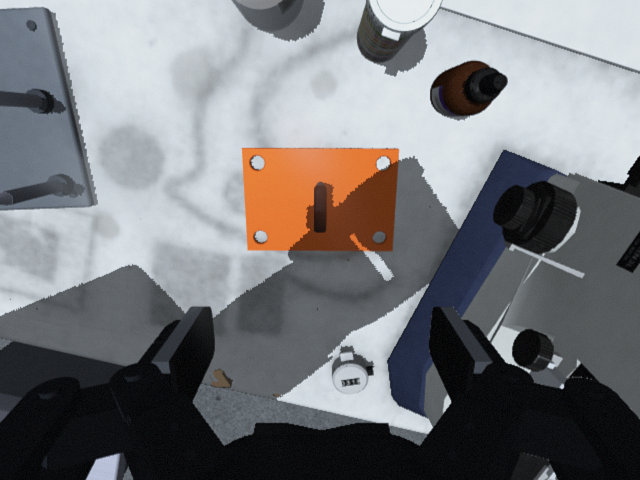

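The wrist view shows the cover with clean holes at (257,162), (383,163), (261,236) and (379,237): centre (0.5306,-0.3294), yaw about 15°. On to the stand.

```bash
python3 -m creep '-1 0 -4.2 0 1; -2 0 -8.8 0 1; -3 0 -13.5 0 1; -4 0 -18.2 0 1; -5 0 -23 0 1; -5.2 0 -27.5 0 1; -5.2 0 -31 0 1; -5.2 0 -32.9 -.05 1' && python3 -m creep '0 0 0 0 1;0 0 0 0 1;0 0 0 0 1;0 0 0 0 1;0 0 0 0 1;0 0 0 0 1;0 0 0 0 1;0 0 0 0 1'; python3 - <<'E'
from h import *
f,c,s=shot('wrist','w2');print(s['position'],yaw(s))
o=np.array([.4957,.001]);a=np.radians(18);A=np.array([[np.cos(a),-np.sin(a)],[np.sin(a),np.cos(a)]])
for q in((40,65),(40,-65),(-40,65),(-40,-65)):
    p=o+A@(np.array(q)/1000);print(q,p,proj(c,[*p,.098]))
E
```

```text
time: 2.6
position: [0.4944, 0.0028, 0.2767]
ee_rot: [0.113, -0.698, 0.698, -0.113]
ft_force: [0.7, 0.3, -0.7]
grip_width: 0.0853
time: 3.4
position: [0.4957, 0.0009, 0.2762]
ee_rot: [0.113, -0.698, 0.698, -0.113]
ft_force: [-0.9, 0.7, 0.9]
grip_width: 0.0852
[0.4957 0.0009 0.2762] 0.320665896796046
(40, 65) [0.5137 0.0752] [[238.8768 171.8321]]
(40, -65) [ 0.5538 -0.0485] [[403.9998 172.9904]]
(-40, 65) [0.4376 0.0505] [[244.5046 266.5138]]
(-40, -65) [ 0.4777 -0.0732] [[397.0784 267.5278]]
```

View pics/w2.png

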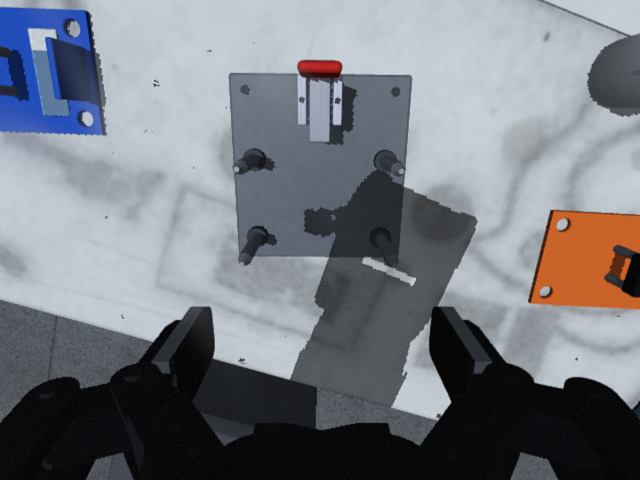

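Stand seen from above: post tips at about (237,169), (400,170), (245,262), (394,262), the tab at (320,68). Zooming in on the tips.

```bash
python3 - <<'E'
import cv2,numpy as np
f=cv2.imread('pics/w2.png')
t=[]
for u,v in((240,168),(398,169),(248,258),(392,258)):
    p=cv2.resize(f[v-15:v+15,u-20:u+20],None,fx=10,fy=10,interpolation=cv2.INTER_NEAREST)
    p=np.clip(p.astype(float)*1.6,0,255).astype(np.uint8);t.append(p)
cv2.imwrite('pics/c2.png',np.vstack([np.hstack(t[:2]),np.hstack(t[2:])]))
E
```

```text
(no output)
```

View pics/c2.png

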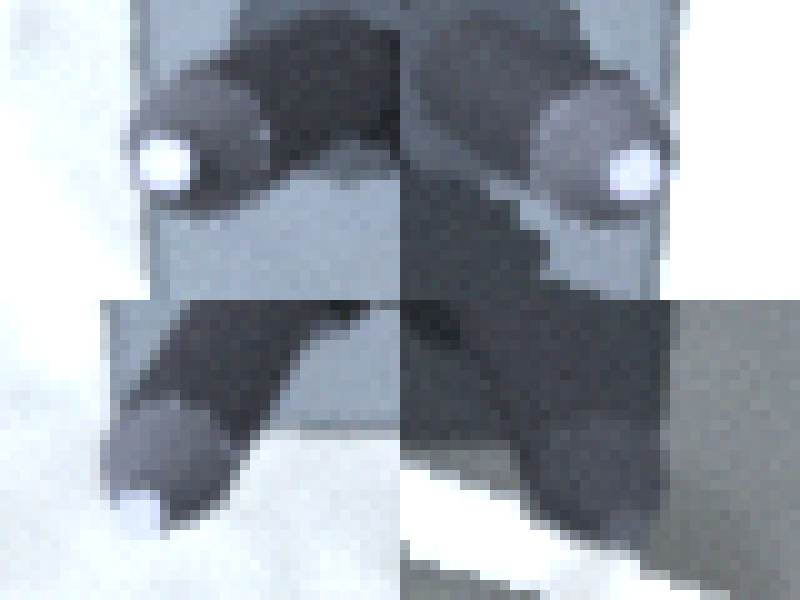

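Tips measured to about half a pixel: (236,168.5), (401,170.5), (241.5,263.5), (394.3,264.7).

```bash
python3 - <<'E'
from h import *
s=state();c=cam('wrist',s)
P=ray(c,[(236,168.5),(401,170.5),(241.5,263.5),(394.3,264.7)],.098)[:,:2]
m=np.array([(.04,.065),(.04,-.065),(-.04,.065),(-.04,-.065)])
M,_=cv2.estimateAffinePartial2D(m,P);a=np.arctan2(M[1,0],M[0,0]);print(P,M,np.hypot(*M[:,0]),a)
print(P-(m@M[:,:2].T+M[:,2]))
print('deck rel (tool cm)',relative(s,[.517,.318,.2762]),s['position'],yaw(s))
E
```

```text
Traceback (most recent call last):
cv2.error: OpenCV(4.12.0) /io/opencv/modules/calib3d/src/ptsetreg.cpp:1108: error: (-215:Assertion failed) count >= 0 && to.checkVector(2) == count in function 'estimateAffinePartial2D'
```

```bash
python3 - <<'E'
from h import *
s=state();c=cam('wrist',s)
P=ray(c,[(236,168.5),(401,170.5),(241.5,263.5),(394.3,264.7)],.098)[:,:2].copy()
m=np.array([(.04,.065),(.04,-.065),(-.04,.065),(-.04,-.065)])
M,_=cv2.estimateAffinePartial2D(m*1000,P*1000);M[:,2]/=1000;a=np.arctan2(M[1,0],M[0,0]);print(P,M,np.hypot(*M[:,0]),a)
print(P-(m@M[:,:2].T+M[:,2]))
print('deck rel (tool cm)',relative(s,[.517,.318,.2762]),s['position'],yaw(s))
E
```

```text
[[ 0.5155  0.078 ]
 [ 0.5549 -0.0454]
 [ 0.4394  0.0536]
 [ 0.4794 -0.0699]] [[ 0.9493 -0.3055  0.4973]
 [ 0.3055  0.9493  0.0041]] 0.9971994080965036 0.311338521568023
[[ 0.      0.    ]
 [-0.0002 -0.    ]
 [-0.      0.0001]
 [ 0.0002 -0.0001]]
deck rel (tool cm) [-12.0141   0.0022 -29.4156] [0.4957 0.001  0.2762] 0.320714879769793
```

Stand fit: origin (0.4973, 0.0041), yaw 0.311, residual under 0.3 mm. Now over the deck.

```bash
python3 -m creep '-1.5 0 -3.5 0 1; -3 0 -8 0 1; -5 0 -12.5 0 1; -7 0 -17 0 1; -9 0 -21.5 0 1; -11 0 -25.5 0 1; -12 0 -28.5 0 1; -12 0 -29.4 .025 1' && python3 -m creep '0 0 0 0 1;0 0 0 0 1;0 0 0 0 1;0 0 0 0 1;0 0 0 0 1;0 0 0 0 1;0 0 0 0 1;0 0 0 0 1'; python3 - <<'E'
from h import *
f,c,s=shot('wrist','w3');print(s['position'],yaw(s));print(plate(f,c,'blue'))
E
```

```text
time: 4.25
position: [0.5166, 0.3209, 0.2757]
ee_rot: [-0.105, 0.699, -0.699, 0.105]
ft_force: [-0.3, -0.7, -0.5]
grip_width: 0.0854
time: 5.05
position: [0.5169, 0.3177, 0.2763]
ee_rot: [0.104, -0.699, 0.699, -0.104]
ft_force: [-0.4, 0.5, -0.1]
grip_width: 0.085
[0.5169 0.3177 0.2763] 0.29571258577748394
[[ 182.5     376.8703  232.4009    0.4996    0.2495]
 [ 162.5     257.5056  231.0113    0.4633    0.3738]
 [ 714.5     317.3511  201.177     0.5137    0.3212]
 [1909.      353.3084  195.1137    0.531     0.2869]
 [1881.      281.0687  193.8752    0.5101    0.3599]
 [ 190.      380.6956  157.4167    0.576     0.2725]
 [ 199.      254.2998  156.1348    0.5396    0.3961]]
```

View pics/w3.png

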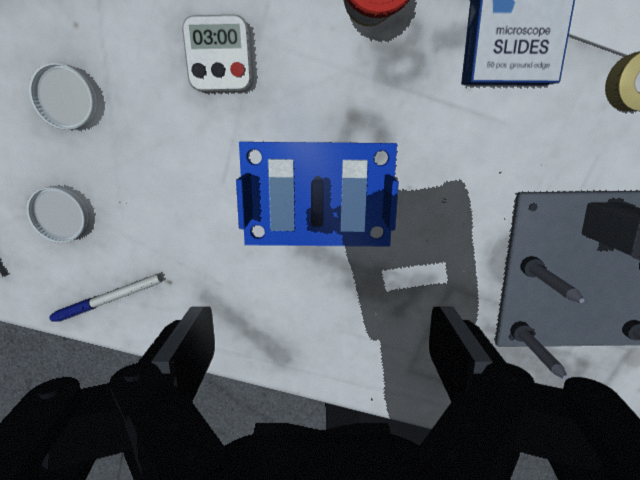

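The deck's holes at (254,156), (381,157), (258,231) and (377,232) give centre (0.5196, 0.3230), yaw 0.287. Descend and grasp.

```bash
python3 -m creep '-.4 3 -.4 .009 1; -.4 7 -.4 .009 1; -.4 11.5 -.4 .009 1; -.4 15.5 -.4 .009 1; -.4 18.5 -.4 .009 1; -.4 20.5 -.4 .009 1; -.4 22 -.4 .009 1; -.4 22.9 -.4 .009 1' && python3 -m creep '0 0 0 0 .5;0 0 0 0 0;0 0 0 0 -1;0 0 0 0 -1;0 0 0 0 -1;0 0 0 0 -1;0 0 0 0 -1;0 0 0 0 -1'
```

```text
time: 5.9
position: [0.5194, 0.3228, 0.0462]
ee_rot: [0.101, -0.7, 0.7, -0.101]
ft_force: [-0.7, -0.2, -0.2]
grip_width: 0.085
time: 6.7
position: [0.5198, 0.323, 0.048]
ee_rot: [-0.101, 0.7, -0.7, 0.101]
ft_force: [-1.2, 0.5, 5.9]
grip_width: 0.0107
```

```bash
python3 -m creep '0 -.5 0 0 -1;0 -1.5 0 0 -1;0 -3.5 0 0 -1;0 -6.5 0 0 -1;0 -10 0 0 -1;0 -13 0 0 -1;0 -15 0 0 -1;0 -15.5 0 0 -1'; python3 - <<'E'
from h import *
f,c,s=shot('wrist','w4');print(s['position'],yaw(s),s['ft_force'],s['grip_width'])
z=s['position'][2]-.006-.041+.006
print(z,plate(f,c,'blue',z))
print('rel to stand',relative(s,[.4973,.0041,s['position'][2]]))
E
```

```text
time: 7.5
position: [0.5199, 0.3231, 0.2051]
ee_rot: [-0.1, 0.7, -0.699, 0.102]
ft_force: [0.7, -0.8, -3.5]
grip_width: 0.0111
[0.5199 0.3231 0.2051] 0.28687349525388145 [ 0.6962 -0.8105 -3.4586] 0.011106739530125982
0.16408855738912448 [[749.5    466.0998 211.8201   0.577    0.2741]
 [213.5    508.4254  36.1546   0.6449   0.2856]]
rel to stand [11.1958 -0.0571 29.9536]
```

View pics/w4.png

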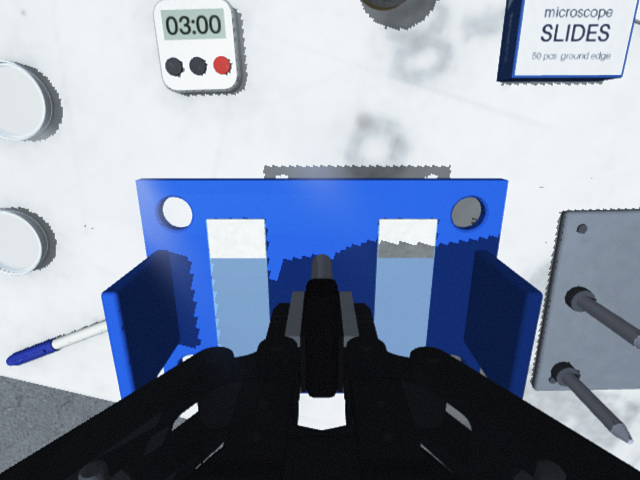

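The deck is held level; far holes show at (177,212) and (466,212).

```bash
python3 - <<'E'
from h import *
s=state();c=cam('wrist',s);f=cv2.imread('pics/w4.png')[:,:,::-1].copy()
q=f[185:240,150:205].astype(int);m=((q[...,2]-q[...,0])<60).astype(np.uint8)
n,l,st,ce=cv2.connectedComponentsWithStats(m);i=1+np.argmax(st[1:,4]);print(st[i],ce[i]+[150,185])
uv=[ce[i]+[150,185],(466.1,211.8)]
for z in(.164,.161,.167):
    P=ray(c,uv,z)
    T=(P-s['position'])@Ro.from_quat(s['ee_rot']).as_matrix()*1000
    print(z,T, np.linalg.norm(P[0]-P[1]))
E
```

```text
[  9  12  33  31 816] [174.9877 212.31  ]
0.164 [[-40.592   40.4117 -63.3232]
 [-40.8967  40.3713  62.8607]] 0.12618431032638455
0.161 [[-39.8778  43.4102 -64.5351]
 [-40.1883  43.369   64.0531]] 0.12858859556742733
0.167 [[-41.3063  37.4133 -62.1113]
 [-41.6051  37.3736  61.6683]] 0.12378002508534186
```

```bash
python3 -m creep '1 0 3 0 -1;3 0 7 0 -1;5 0 11.5 0 -1;7 0 16.5 0 -1;9 0 21.5 0 -1;10.5 0 25.5 0 -1;11.2 0 28.5 -.012 -1;11.2 0 29.95 -.024 -1' && python3 -m creep '0 0 0 0 -1;0 .5 0 0 -1;0 1.5 0 0 -1;0 2.5 0 0 -1;0 3.5 0 0 -1;0 4.3 0 0 -1;0 4.5 0 0 -1;0 4.5 0 0 -1'; python3 - <<'E'
from h import *
f,c,s=shot('wrist','w5');print(s['position'],yaw(s),s['ft_force'])
R=Ro.from_quat(s['ee_rot']).as_matrix()
print('rel to stand cm',relative(s,[.4973,.0041,s['position'][2]]), .3113-yaw(s))
cv2.imwrite('pics/w5c.png',f[100:330,90:550,::-1])
E
```

```text
time: 8.35
position: [0.496, 0.0013, 0.2013]
ee_rot: [-0.109, 0.699, -0.699, 0.108]
ft_force: [-0.4, -0.1, -3.2]
grip_width: 0.0112
time: 9.15
position: [0.4968, 0.004, 0.1569]
ee_rot: [-0.11, 0.699, -0.699, 0.109]
ft_force: [-0.1, 0.1, -3.4]
grip_width: 0.0109
[0.4968 0.004  0.1569] 0.31097698149981096 [-0.0574  0.1271 -3.3567]
rel to stand cm [-0.0551 -0.      0.0058] 0.0003230185001890651
```

View pics/w5c.png

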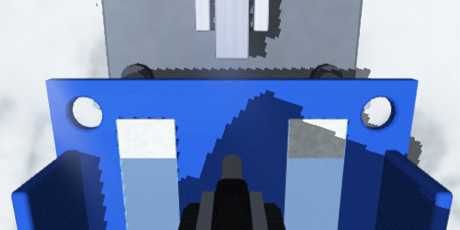

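The deck hangs about 10 mm above the posts, aligned within about 1 mm. The view through the holes at (85,112) and (378,112) in the crop is oblique, so it tells little. Lowering with force checks.

```bash
python3 -m creep '-.1 .3 0 0 -1;-.1 .7 0 0 -1;-.1 1.1 0 0 -1;-.1 1.5 0 0 -1;-.1 1.9 0 0 -1;-.1 2.3 0 0 -1;-.1 2.5 0 0 -1;-.1 2.5 0 0 -1'; python3 - <<'E'
from h import *
s=state();print(s['position'],yaw(s),s['ft_force'],s['torque'],relative(s,[.4973,.0041,0]))
E
```

```text
time: 10.0
position: [0.4977, 0.0042, 0.132]
ee_rot: [-0.11, 0.699, -0.699, 0.109]
ft_force: [-0.4, 0.5, -3.2]
grip_width: 0.0113
[0.4977 0.0042 0.132 ] 0.3108046246747573 [-0.4039  0.4953 -3.1767] [ 0.0109 -0.0544 -0.0072] [ 0.0353 13.1968 -0.0014]
```

Posts have entered with no contact force. Continue down.

```bash
python3 -m creep '0 .8 0 0 -1;0 1.7 0 0 -1;0 2.6 0 0 -1;0 3.5 0 0 -1;0 4.4 0 0 -1;0 5 0 0 -1;0 5.4 0 0 -1;0 5.6 0 0 -1'; python3 -m creep '0 .1 0 0 -1;0 .2 0 0 -1;0 .3 0 0 -1;0 .4 0 0 -1;0 .5 0 0 -1;0 .5 0 0 -1;0 .5 0 0 -1;0 .5 0 0 -1'
```

```text
time: 10.8
position: [0.4978, 0.0042, 0.0759]
ee_rot: [0.11, -0.699, 0.699, -0.109]
ft_force: [-0.0, -0.1, -3.1]
grip_width: 0.0109
time: 11.6
position: [0.4978, 0.0042, 0.0713]
ee_rot: [0.109, -0.699, 0.699, -0.109]
ft_force: [-0.1, -1.0, -3.1]
grip_width: 0.011
```

```bash
python3 -m creep '0 .05 0 0 -1;0 .1 0 0 -1;0 .15 0 0 -1;0 .2 0 0 -1;0 .2 0 0 -1;0 .2 0 0 -1;0 .2 0 0 -1;0 .2 0 0 -1'
```

```text
time: 12.4
position: [0.4978, 0.0042, 0.07]
ee_rot: [0.109, -0.698, 0.699, -0.11]
ft_force: [-3.0, -0.7, 9.2]
grip_width: 0.0109
```

Contact at TCP z 0.070 (about +12 N), as predicted for the seated deck. Release and rise.

```bash
python3 -m creep '0 -.1 0 0 0;0 -.1 0 0 .3;0 -.1 0 0 .5;0 -.1 0 0 .5;0 -.1 0 0 .5;0 -.3 0 0 .5;0 -1.5 0 0 .5;0 -3.5 0 0 .5' && python3 -m creep '0 -4 0 0 .5;0 -8 0 0 .8;0 -12 0 0 1;0 -15 0 0 1;0 -17 0 0 1;0 -17 0 0 1;0 -17 0 0 1;0 -17 0 0 1'; python3 - <<'E'
from h import *
f,c,s=shot('wrist','w6');print(s['position'],yaw(s),s['grip_width'])
print(plate(f,c,'blue',.028));print(relative(s,[.5306,-.3294,s['position'][2]]),.263-yaw(s))
E
```

```text
time: 13.2
position: [0.4974, 0.0042, 0.1045]
ee_rot: [-0.11, 0.699, -0.698, 0.109]
ft_force: [-0.4, 0.6, -0.4]
grip_width: 0.0639
time: 14.0
position: [0.4973, 0.0043, 0.2736]
ee_rot: [-0.11, 0.699, -0.698, 0.109]
ft_force: [-0.4, 1.1, -0.5]
grip_width: 0.0854
[0.4973 0.0043 0.2736] 0.3107526991874807 0.08538759987599508
[[ 736.      321.9728  211.038     0.4905    0.0016]
 [ 525.5     396.3023  209.2601    0.515    -0.0684]
 [2143.      360.2374  202.6441    0.5103   -0.0319]
 [2105.5     283.4629  201.8604    0.4877    0.0407]]
[ 7.0289 -0.0086 32.7866] -0.04775269918748071
```

View pics/w6.png

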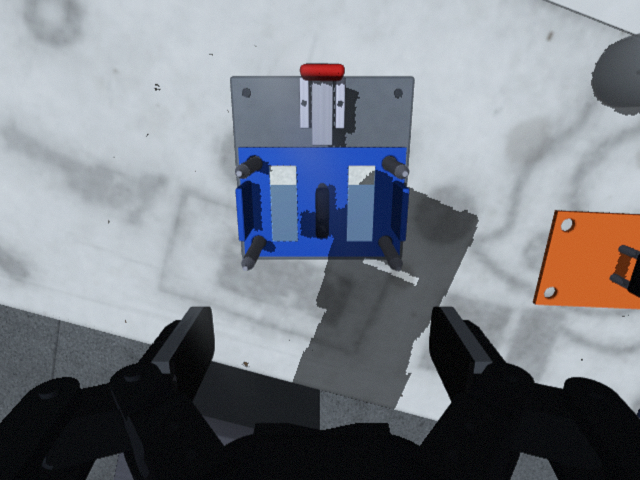

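The deck sits flat on the stand with all four posts through (tips at 240,173; 403,173; 247,264; 396,266). Now the cover.

```bash
python3 -m creep '.8 0 3.5 0 1;1.8 0 8 0 1;2.8 0 12.7 0 1;3.8 0 17.4 0 1;4.8 0 22 0 1;5.8 0 26.7 .02 1;6.7 0 30.8 .048 1;7 0 32.8 .048 1' && python3 -m creep '0 0 0 0 1;0 3 0 0 1;0 7 0 0 1;0 11.5 0 0 1;0 15.5 0 0 1;0 18.5 0 0 1;0 20 0 0 1;0 20 0 0 1'; python3 - <<'E'
from h import *
s=state();print(relative(s,[.5306,-.3294,.047]),.263-yaw(s))
E
```

```text
time: 14.85
position: [0.531, -0.3328, 0.2727]
ee_rot: [-0.092, 0.702, -0.701, 0.091]
ft_force: [0.5, 0.7, -1.4]
grip_width: 0.0851
time: 15.65
position: [0.5308, -0.3283, 0.0724]
ee_rot: [-0.094, 0.702, -0.7, 0.092]
ft_force: [-0.6, 0.6, 0.7]
grip_width: 0.0856
[0.0437 2.5431 0.1035] -0.00034999532417279156
```

```bash
python3 -m creep '0 .8 .1 0 1;0 1.6 .1 0 1;0 2.3 .1 0 1;0 2.55 .1 0 1;0 2.55 .1 0 1;0 2.55 .1 0 .5;0 2.55 .1 0 0;0 2.55 .1 0 -1' && python3 -m creep '0 0 0 0 -1;0 0 0 0 -1;0 0 0 0 -1;0 0 0 0 -1;0 0 0 0 -1;0 0 0 0 -1;0 -.3 0 0 -1;0 -1 0 0 -1' && python3 -m creep '0 -2 0 0 -1;0 -5 0 0 -1;0 -9 0 0 -1;0 -13 0 0 -1;0 -16 0 0 -1;0 -18 0 0 -1;0 -19 0 0 -1;0 -19 0 0 -1';python3 - <<'E'
from h import *
f,c,s=shot('wrist','w7');print(s['position'],yaw(s),s['ft_force'],s['grip_width'])
h=mask(f,'orange');uv=[]
for u0 in(145,435):
    m=255-h[180:245,u0:u0+65];n,l,st,ce=cv2.connectedComponentsWithStats(m)
    for i in range(1,n):
        if 200<st[i,4]<1500: print(st[i],ce[i]+[u0,180]);uv.append(ce[i]+[u0,180])
for z in(.047,.0485,.0455):
    P=ray(c,uv,s['position'][2]-z+.003);print(z,(P-s['position'])@Ro.from_quat(s['ee_rot']).as_matrix()*1000)
print('stand',relative(s,[.4973,.0041,s['position'][2]]),.3113-yaw(s))
E
```

```text
time: 16.45
position: [0.5318, -0.3306, 0.0491]
ee_rot: [0.092, -0.701, 0.701, -0.093]
ft_force: [0.5, -0.2, -0.2]
grip_width: 0.0441
time: 17.25
position: [0.5313, -0.3302, 0.0582]
ee_rot: [-0.093, 0.701, -0.701, 0.092]
ft_force: [-0.4, 0.9, -3.3]
grip_width: 0.0105
time: 18.05
position: [0.5318, -0.3306, 0.2498]
ee_rot: [0.092, -0.701, 0.701, -0.093]
ft_force: [0.8, 0.4, -3.3]
grip_width: 0.0106
[ 0.5318 -0.3306  0.2498] 0.26278625730187344 [ 0.8124  0.3824 -3.257 ] 0.010625119943587778
[ 15  18  33  33 798] [465.3233 213.4474]
0.047 [[-39.2615  44.1365  64.0773]]
0.0485 [[-38.8999  45.637   64.6718]]
0.0455 [[-39.6231  42.636   63.4828]]
stand [ -5.364   -0.0448 -33.2131] 0.04851374269812658
```

```bash
python3 -m creep '-.7 0 -3.5 0 -1;-1.5 0 -8 0 -1;-2.3 0 -12.7 0 -1;-3.1 0 -17.4 0 -1;-3.9 0 -22 0 -1;-4.7 0 -26.7 -.02 -1;-5.4 0 -31 -.0485 -1;-5.5 0 -33.2 -.0485 -1' && python3 -m creep '0 0 0 0 -1;0 1 0 0 -1;0 3 0 0 -1;0 5 0 0 -1;0 7 0 0 -1;0 8.5 0 0 -1;0 9.1 0 0 -1;0 9.1 0 0 -1'; python3 - <<'E'
from h import *
f,c,s=shot('wrist','w8');print(s['position'],yaw(s),s['ft_force'],s['grip_width'])
R=Ro.from_quat(s['ee_rot']).as_matrix();z=s['position'][2]-.0485+.003
h=cv2.cvtColor(f,cv2.COLOR_RGB2HSV);uv=[]
for u0 in(145,435):
    q=h[180:245,u0:u0+65];m=(~((q[...,0]<22)&(q[...,1]>110))).astype(np.uint8)
    n,l,st,ce=cv2.connectedComponentsWithStats(m)
    for i in range(1,n):
        if 200<st[i,4]: print(st[i],ce[i]+[u0,180]);uv.append(ce[i]+[u0,180])
print((ray(c,uv,z)-s['position'])@R*1000)
print('stand',relative(s,[.4973,.0041,s['position'][2]]),.3113-yaw(s))
cv2.imwrite('pics/w8c.png',f[100:330,90:550,::-1])
E
```

```text
time: 18.9
position: [0.4974, 0.0073, 0.2474]
ee_rot: [-0.112, 0.699, -0.698, 0.11]
ft_force: [-0.2, 0.2, -2.6]
grip_width: 0.0111
time: 19.7
position: [0.4982, 0.0037, 0.1564]
ee_rot: [-0.11, 0.699, -0.698, 0.108]
ft_force: [-0.5, 0.8, -2.6]
grip_width: 0.011
[0.4982 0.0037 0.1564] 0.3102065365999855 [-0.497   0.8322 -2.5548] 0.011036620659889836
[ 14  18  34  31 783] [176.1724 213.2401]
[ 16  18  30  31 694] [465.2608 213.0476]
[[-38.9576  45.4696 -64.8628]
 [-39.1457  45.3499  64.5599]]
stand [ 0.0752  0.0002 -0.0629] 0.0010934634000145382
```

View pics/w8c.png

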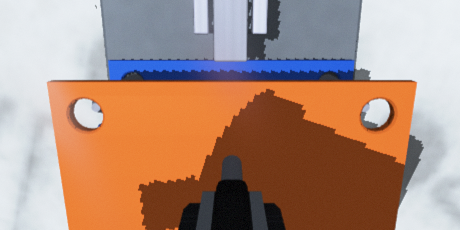

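Cover is above the posts (crop holes at 86,113 and 376,113), offset about 0.5 mm. Lowering.

```bash
python3 -m creep '0 .4 -.05 0 -1;0 .9 -.05 0 -1;0 1.4 -.05 0 -1;0 1.9 -.05 0 -1;0 2.3 -.05 0 -1;0 2.6 -.05 0 -1;0 2.8 -.05 0 -1;0 2.8 -.05 0 -1' && python3 -m creep '0 .1 0 0 -1;0 .2 0 0 -1;0 .3 0 0 -1;0 .4 0 0 -1;0 .5 0 0 -1;0 .5 0 0 -1;0 .5 0 0 -1;0 .5 0 0 -1'
```

```text
time: 20.55
position: [0.4984, 0.0049, 0.1295]
ee_rot: [-0.11, 0.699, -0.699, 0.109]
ft_force: [-0.1, 0.1, -2.8]
grip_width: 0.0108
time: 21.35
position: [0.4984, 0.0049, 0.1248]
ee_rot: [0.11, -0.699, 0.699, -0.11]
ft_force: [0.3, 0.3, -3.0]
grip_width: 0.0106
```

```bash
python3 -m creep '0 .05 0 0 -1;0 .1 0 0 -1;0 .15 0 0 -1;0 .2 0 0 -1;0 .25 0 0 -1;0 .25 0 0 -1;0 .25 0 0 -1;0 .25 0 0 -1'
```

```text
time: 22.15
position: [0.4985, 0.0049, 0.123]
ee_rot: [0.109, -0.698, 0.699, -0.11]
ft_force: [-3.0, 0.6, 8.6]
grip_width: 0.0113
```

Contact at TCP z 0.123, consistent with the cover seated. Release, rise, and measure the tab and back wall.

```bash
python3 -m creep '0 -.1 0 0 0;0 -.1 0 0 .3;0 -.1 0 0 .4;0 -.1 0 0 .4;0 -.1 0 0 .4;0 -.3 0 0 .4;0 -1.5 0 0 .4;0 -3.5 0 0 .4' && python3 -m creep '0 -3 0 0 0;0 -6 0 0 -.5;0 -9 0 0 -1;0 -11 0 0 -1;0 -12 0 0 -1;0 -12 0 0 -1;0 -12 0 0 -1;0 -12 0 0 -1'; python3 - <<'E'
from h import *
f,c,s=shot('wrist','w9');print(s['position'],yaw(s),s['grip_width'])
print(plate(f,c,'orange',.08))
h=cv2.cvtColor(f,cv2.COLOR_RGB2HSV);m=big(cv2.inRange(h,(0,150,70),(4,255,255))|cv2.inRange(h,(174,150,70),(180,255,255)))
r=cv2.boundingRect(m);print('red',r,ray(c,(r[0]+r[2]/2,r[1]),.125),ray(c,(r[0]+r[2]/2,r[1]+r[3]),.125))
t=cam('top');print('wall edge',ray(t,[(300,189),(150,196)],0),'ledge top .1',ray(t,[(300,160)],.1))
p=np.array([.4973,.0041])+.148*np.array([np.cos(.3113),np.sin(.3113)]);print(p,relative(s,[*p,.130]))
cv2.imwrite('pics/w9.png',f[:,:,::-1])
E
```

```text
time: 22.95
position: [0.498, 0.0049, 0.1576]
ee_rot: [-0.11, 0.699, -0.698, 0.109]
ft_force: [0.8, -0.1, 1.2]
grip_width: 0.0596
time: 23.75
position: [0.498, 0.0049, 0.2762]
ee_rot: [-0.11, 0.699, -0.698, 0.109]
ft_force: [-1.0, 0.8, -0.0]
grip_width: -0.0002
[0.498  0.0049 0.2762] 0.3112528187497159 -0.00017047997117295018
[[  38.5     322.8788  267.961     0.4523   -0.0112]
 [ 270.5     249.26    260.7739    0.4386    0.054 ]
 [  37.5     394.3111  242.2489    0.495    -0.0638]
 [  54.5     383.6758  240.8746    0.4933   -0.0544]
 [  76.5     385.5403  225.427     0.5071   -0.0509]
 [  38.      388.6009  217.8421    0.5142   -0.051 ]
 [  65.5     403.916   214.5089    0.5211   -0.0625]
 [ 190.5     389.6632  204.3675    0.5257   -0.0476]
 [1124.      321.6495  227.1031    0.4885    0.0017]
 [  55.5     386.0631  193.8559    0.5332   -0.0414]
 [  31.      380.9247  182.5753    0.5409   -0.0339]
 [ 297.      399.6824  170.4893    0.5551   -0.0452]
 [ 293.5     243.9824  170.3509    0.5154    0.0784]]
red (302, 66, 43, 12) [[0.6058 0.0382 0.125 ]] [[0.5989 0.0359 0.125 ]]
wall edge [[0.7392 0.0149 0.    ]
 [0.7343 0.3847 0.    ]] ledge top .1 [[0.783  0.0068 0.1   ]]
[0.6382 0.0494] [-14.7319  14.5965   0.0667]
```

View pics/w9.png

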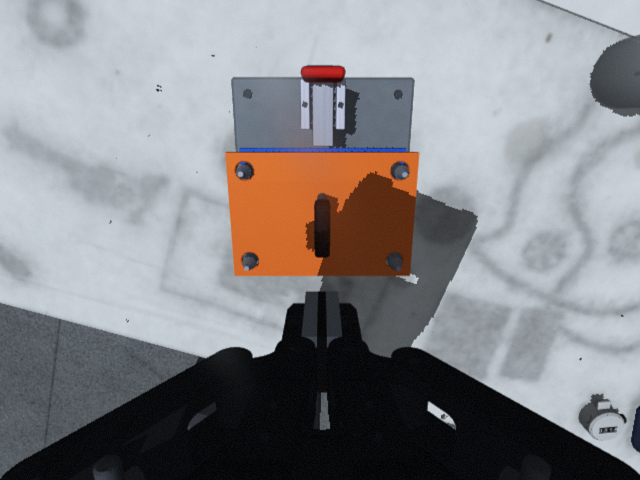

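The cover is flat with all four posts through its holes, at (244,170), (400,170), (249,261), (395,262). The red tab is at (323,72). Now the closed fingers go behind the tab.

```bash
python3 -m creep '-2 0 0 0 -1;-5 0 .07 0 -1;-8.5 0 .07 0 -1;-12 0 .07 0 -1;-14.1 0 .07 0 -1;-14.1 0 .07 0 -1;-14.1 0 .07 0 -1;-14.1 0 .07 0 -1' && python3 -m creep '0 2 0 0 -1;0 5 0 0 -1;0 8 0 0 -1;0 10.5 0 0 -1;0 12.5 0 0 -1;0 13.8 0 0 -1;0 14.6 0 0 -1;0 14.6 0 0 -1'; python3 - <<'E'
from h import *
s=state();a=.3113;d=s['position'][:2]-[.4973,.0041];print('stand xy',d@[np.cos(a),np.sin(a)],d@[-np.sin(a),np.cos(a)],s['ft_force'])
E
```

```text
time: 24.6
position: [0.6321, 0.0472, 0.2769]
ee_rot: [-0.11, 0.699, -0.699, 0.109]
ft_force: [1.1, -1.2, 0.7]
grip_width: -0.0001
time: 25.4
position: [0.6325, 0.0473, 0.1309]
ee_rot: [-0.11, 0.699, -0.699, 0.109]
ft_force: [-0.3, 0.6, 1.1]
grip_width: 0.0001
stand xy 0.1419483823722685 -0.00033215309710420105 [-0.2564  0.5899  1.113 ]
```

Push in: from stand x 142 towards about 97.

```bash
python3 -m creep '.4 0 0 0 -1;.9 0 0 0 -1;1.5 0 0 0 -1;2.1 0 0 0 -1;2.7 0 0 0 -1;3.3 0 0 0 -1;3.8 0 0 0 -1;4 0 0 0 -1' ; python3 -m creep '.1 0 0 0 -1;.2 0 0 0 -1;.3 0 0 0 -1;.4 0 0 0 -1;.5 0 0 0 -1;.6 0 0 0 -1;.6 0 0 0 -1;.6 0 0 0 -1'; python3 - <<'E'
from h import *
s=state();a=.3113;d=s['position'][:2]-[.4973,.0041];print('stand xy',d@[np.cos(a),np.sin(a)],d@[-np.sin(a),np.cos(a)],s['ft_force'])
E
```

```text
time: 26.2
position: [0.5944, 0.035, 0.1314]
ee_rot: [0.109, -0.699, 0.699, -0.11]
ft_force: [1.8, 1.5, 1.8]
grip_width: 0.0001
time: 27.0
position: [0.5889, 0.0333, 0.1312]
ee_rot: [0.11, -0.699, 0.699, -0.109]
ft_force: [1.6, -0.5, 0.1]
grip_width: -0.0004
stand xy 0.0960988188709931 -0.00026545933353691505 [ 1.6396 -0.5024  0.0663]
```

```bash
python3 -m creep '.05 0 0 0 -1;.1 0 0 0 -1;.15 0 0 0 -1;.2 0 0 0 -1;.25 0 0 0 -1;.3 0 0 0 -1;.3 0 0 0 -1;.3 0 0 0 -1'
```

```text
time: 27.8
position: [0.5878, 0.0329, 0.1314]
ee_rot: [0.108, -0.699, 0.699, -0.111]
ft_force: [11.6, 5.4, -5.5]
grip_width: 0.0
```

The force rose to about 13 N and the arm stalled at stand x ≈ 0.095, so the bolt is against its stop. Back off, rise, and check.

```bash
python3 -m creep '-.3 0 0 0 -1;-1 0 0 0 -1;-2 0 0 0 -1;-3 0 0 0 -1;-3 -2 0 0 -1;-3 -6 0 0 -1;-3 -10 0 0 -1;-3 -13 0 0 -1' && python3 -m creep '3 -1 0 0 -1;7 -1.5 0 0 -1;10.6 -1.5 0 0 -1;11.6 -1.5 0 0 -1;11.6 -1.5 0 0 -1;11.6 -1.5 0 0 -1;11.6 -1.5 0 0 -1;11.6 -1.5 0 0 -1'; python3 - <<'E'
from h import *
f,c,s=shot('wrist','w10');print(s['position'],s['ft_force'])
h=cv2.cvtColor(f,cv2.COLOR_RGB2HSV);m=big(cv2.inRange(h,(0,150,70),(4,255,255))|cv2.inRange(h,(174,150,70),(180,255,255)))
r=cv2.boundingRect(m);P=ray(c,[(r[0]+r[2]/2,r[1]),(r[0]+r[2]/2,r[1]+r[3])],.125)[:,:2]-[.4973,.0041];print(r,P@[np.cos(.3113),np.sin(.3113)])
g,_,_=shot('side','s10')
o=np.hstack([cv2.resize(f[50:290,200:440],(400,400)),cv2.resize(g[190:350,270:430],(400,400))]);cv2.imwrite('pics/fin.png',o[:,:,::-1])
a=cv2.imread('pics/side0.png')[:,:,::-1];d=cv2.absdiff(a,g).max(2);d[:,440:]=0
n,l,st,ce=cv2.connectedComponentsWithStats(cv2.morphologyEx((d>50).astype(np.uint8),cv2.MORPH_OPEN,np.ones((3,3))));print('side changes',[list(x) for x in st[1:] if x[4]>60])
E
```

```text
time: 28.6
position: [0.6155, 0.0418, 0.2637]
ee_rot: [0.109, -0.698, 0.699, -0.11]
ft_force: [0.1, -0.3, -0.2]
grip_width: 0.0001
time: 29.4
position: [0.5051, 0.0063, 0.2759]
ee_rot: [-0.11, 0.699, -0.699, 0.11]
ft_force: [0.7, -0.1, -0.1]
grip_width: 0.0003
[0.5051 0.0063 0.2759] [ 0.7405 -0.1086 -0.1004]
(302, 123, 41, 12) [0.0853 0.0774]
side changes [[np.int32(326), np.int32(0), np.int32(114), np.int32(88), np.int32(3657)], [np.int32(341), np.int32(97), np.int32(40), np.int32(74), np.int32(1599)], [np.int32(353), np.int32(172), np.int32(11), np.int32(15), np.int32(125)], [np.int32(328), np.int32(219), np.int32(112), np.int32(91), np.int32(4997)], [np.int32(305), np.int32(237), np.int32(6), np.int32(18), np.int32(90)], [np.int32(319), np.int32(241), np.int32(6), np.int32(14), np.int32(79)], [np.int32(223), np.int32(323), np.int32(87), np.int32(84), np.int32(4320)]]
```

The picture limit is reached, so I'll check the bolt numerically. The tab centre reads 0.081 m, against 0.082 for home. Cross-checking with the bar tip and the side camera, before and after.

```bash
python3 - <<'E'
from h import *
s=state();a=.3113;u=np.array([np.cos(a),np.sin(a)]);o=np.array([.4973,.0041])
def sx(c,uv,z): return (ray(c,uv,z)[:,:2]-o)@u
side=cam('side')
w=lambda x,y,z:[*(o+x*u+y*np.array([-u[1],u[0]])),z]
for n in('side0','s10'):
    f=cv2.imread(f'pics/{n}.png')[:,:,::-1].copy()[225:265,290:340];h=cv2.cvtColor(f,cv2.COLOR_RGB2HSV)
    m=cv2.inRange(h,(0,120,50),(6,255,255))|cv2.inRange(h,(172,120,50),(180,255,255))
    p=cv2.findNonZero(m)[:,0]+[290,225];print(n,len(p),p.mean(0))
for x in(.116,.110,.082):print(x,proj(side,w(x,0,.1095)))
s9=dict(s);s9['position']=np.array([.498,.0049,.2762])
for n,st in(('w9',s9),('w10',s)):
    f=cv2.imread(f'pics/{n}.png');c=cam('wrist',st)
    print(n,'tab x116/82 top proj',proj(c,[w(.116,0,.125),w(.082,0,.125)]).round(1).tolist(),'tip x66/32',proj(c,[w(.066,0,.094),w(.032,0,.094)]).round(1).tolist())
    col=f[60:240,318:327].mean(1);print([(60+i,*col[i].astype(int)[::-1]) for i in range(0 if n=='w9' else 50,180,4)])
E
```

```text
side0 3 [308.     239.3333]
s10 6 [321.5 240.5]
0.116 [[304.9128 245.4095]]
0.11 [[307.6784 245.6551]]
0.082 [[320.6416 246.8061]]
w9 tab x116/82 top proj [[322.2, 62.5], [322.1, 117.0]] tip x66/32 [[322.0, 139.1], [322.0, 182.9]]
[(60, np.int64(198), np.int64(206), np.int64(213)), (64, np.int64(179), np.int64(188), np.int64(196)), (68, np.int64(178), np.int64(35), np.int64(33)), (72, np.int64(184), np.int64(39), np.int64(37)), (76, np.int64(133), np.int64(27), np.int64(25)), (80, np.int64(45), np.int64(12), np.int64(11)), (84, np.int64(81), np.int64(85), np.int64(96)), (88, np.int64(163), np.int64(171), np.int64(190)), (92, np.int64(162), np.int64(170), np.int64(189)), (96, np.int64(162), np.int64(170), np.int64(188)), (100, np.int64(161), np.int64(168), np.int64(187)), (104, np.int64(161), np.int64(168), np.int64(187)), (108, np.int64(160), np.int64(167), np.int64(186)), (112, np.int64(160), np.int64(166), np.int64(185)), (116, np.int64(158), np.int64(165), np.int64(184)), (120, np.int64(158), np.int64(164), np.int64(182)), (124, np.int64(158), np.int64(163), np.int64(181)), (128, 
[... 2481 characters left out ...]
)), (186, np.int64(153), np.int64(151), np.int64(167)), (190, np.int64(153), np.int64(151), np.int64(168)), (194, np.int64(204), np.int64(105), np.int64(51)), (198, np.int64(204), np.int64(106), np.int64(52)), (202, np.int64(128), np.int64(74), np.int64(53)), (206, np.int64(69), np.int64(52), np.int64(51)), (210, np.int64(46), np.int64(25), np.int64(19)), (214, np.int64(47), np.int64(29), np.int64(26)), (218, np.int64(45), np.int64(28), np.int64(27)), (222, np.int64(42), np.int64(27), np.int64(27)), (226, np.int64(38), np.int64(26), np.int64(25)), (230, np.int64(34), np.int64(23), np.int64(21)), (234, np.int64(26), np.int64(15), np.int64(13)), (238, np.int64(23), np.int64(14), np.int64(11))]
```

The bar tip ends at row 192, predicted 191.4 for home, and the side-view tab also matches home. Last check is the bystanders, in the top view.

```bash
python3 - <<'E'
from h import *
s=state();print('tips in side',proj(cam('side'),s['position']-[0,0,.02]))
g,_,_=shot('top','t10');a=cv2.imread('pics/top0.png')[:,:,::-1]
d=cv2.absdiff(a,g).max(2);n,l,st,ce=cv2.connectedComponentsWithStats(cv2.morphologyEx((d>40).astype(np.uint8),cv2.MORPH_OPEN,np.ones((2,2))))
print([x.tolist() for x in st[1:] if x[4]>15])
A=cv2.cvtColor(a.copy(),cv2.COLOR_RGB2GRAY);G=cv2.cvtColor(g,cv2.COLOR_RGB2GRAY)
for nm,(u,v,w,h) in dict(box=(202,168,50,55),cup=(147,183,45,38),tube=(440,175,35,38),spray=(388,174,40,42),stain=(474,197,28,26),tape=(268,184,30,28)).items():
    print(nm,cv2.phaseCorrelate(A[v:v+h,u:u+w].astype(np.float32),G[v:v+h,u:u+w].astype(np.float32)))
E
```

```text
tips in side [[357.9353 183.4543]]
[[450, 194, 13, 10, 34], [210, 234, 175, 163, 20198], [409, 240, 80, 65, 3249], [135, 252, 80, 65, 3201], [429, 375, 78, 15, 784], [386, 384, 41, 7, 198], [198, 409, 5, 6, 24], [181, 418, 21, 62, 264], [315, 420, 285, 60, 9323], [244, 443, 16, 37, 479], [618, 469, 22, 11, 142], [286, 473, 5, 7, 18]]
box ((-0.04608373218632167, 0.03848448267008919), 0.9433053239186605)
cup ((0.46523714889846346, -0.021417732829203118), 0.9848937069045173)
tube ((-0.3502134800258574, 0.38041706585538293), 0.9354515903525882)
spray ((-0.002787335798309698, 0.431485376664714), 0.9648779768413968)
stain ((0.05002310902215967, 0.5377503451852856), 0.9524256670916522)
tape ((0.05317395330821384, -0.008121288259067327), 0.8942344024446276)
```

```bash
python3 -c "
from plant import *
print(hand_in(), state()['time'])"
```

```text
the job is handed in; nothing more can be done
the job is handed in; nothing more can be done
```

The job is done and handed in at about 29.5 s of the 69 s allowed. The blue deck is on the collars, the orange cover is on the deck's end walls, and the red-tabbed bolt is pushed home over the cover's edge.

- **Deck and cover:** I lowered each plate under force checks until it touched, with about 12 N of contact. They stopped at TCP heights of 70 mm and 123 mm, within about 1 mm of what I expected. Wrist pictures showed both lying flat with all four posts through the holes.
- **Bolt:** It met its stop at about 13 N. The bar tip and the tab read within about 1 mm of the home position in the wrist camera, and the side camera agrees. Before the push they read about 6 mm forward of fully drawn back, so the bolt may have started slightly advanced, or there was a small measuring bias there.
- **Bystanders:** The side view shows no change away from the plates, stand, bolt and arm. The top view shows shifts of 0.5 pixel or less, plus one small brightness change of 34 pixels beside the strip tube, which I take to be the arm's shadow.
- **Not checked by eye:** The picture limit was reached before I could view the final state, so the checks on the bolt and bystanders are numerical only.

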